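# Lever open the heavy flap of a sample box

## Task

Open the grey sample box and hold it open: with the fingertips push the upright knob of the sliding bolt away from the box until the bolt is fully back, then press the long end of the lever down to its rubber stop, so that its short end raises the heavy steel flap, and finish while still holding the lever down there. Pick nothing up: the lever stays seated in its saddle, the raised flap is not touched, and the things standing round about are left where they are.

Things in the scene. Friction and masses are not known exactly. Their poses are not given: they have to be found in the camera images.
- box_unit: Fixed grey box, lever saddle and bolt bracket on one 8 mm base. Origin on the desk straight below the lever's pin. Lever along y: long end to -y; short end and box to +y. Box 110 mm wide (x), y = +80 to +170 mm, rim 58 mm above the desk. Bolt bracket on the box's -x side, x = -58 to -141 mm, y = +110 mm. A rubber stop (18 mm wide, top 28 mm high) under the lever at y = -150 mm ends its stroke.
- flap (a joint): Opening angle of the heavy steel flap (112 x 110 x 18 mm, about 1.7 kg) that lies on the box, hinged along the box's +y edge. 0 = shut, grows as the lip rises; about 0.32 rad with the lever on its stop. It falls shut by its weight if the lever is let go. Top of the shut flap 76 mm above the desk.
- flap_lip (a point): Middle of the front (-y) edge of the flap, half-way up its thickness; the lip juts 20 mm out of the box's front wall over the short end of the lever.
- bolt (a joint): Travel of the sliding bolt in m. At 0 its tongue overlies the edge of the shut flap by 15 mm and locks it; 0.030 is fully back. Slides in the -x direction of box_unit, stays where it is left; friction about 1.5 N.
- bolt_knob (a point): Top centre of the bolt's upright black knob (13 mm across), 130 mm above the desk; the knob stands free from about 93 mm up (above the bolt's 91.5 mm high straps), so a fingertip can push on the side that faces the flap, lowered there over the flap or strap.
- lever_pin (a point): Centre of the lever's cross pin (10 mm thick, along the x axis of box_unit), 70 mm above the desk; the pin only rests in two slots 17 mm deep that are open at the top. The lever is a loose steel bar 20 x 8 mm; it turns about this pin.
- lever_pad (a point): Centre of the top of the black pad (36 x 34 mm) at the lever's long end, 173 mm from the pin along -y of box_unit, about 117 mm above the desk at rest and about 32 mm with the lever on its stop. It moves on an arc about the pin. About 6 N pressed on it holds the flap up.
- vial_3: Bystander, loose: brown bottle with white cap, 22 mm across, 55 mm high, standing near the unit. Origin under its centre.
- bottle_white: Bystander, loose: white capped bottle, 28 mm across, 44 mm high. Origin under its centre.
- petri_dish: Bystander, loose: clear lidded dish, 55 mm across, 14 mm high. Origin under its centre.
- beaker: Bystander, loose: small glass beaker, 57 mm across, 66 mm high. Origin under its centre.
- fixture_block: Bystander, loose: aluminium block with two bores, 29 x 50 x 20 mm. Origin under its centre.
- syringe: Bystander, loose: plastic syringe lying flat, 21 x 105 x 14 mm, long along its y. Origin under its centre.

How it is judged:
By the outcome, as a careful person would: the job done as asked, in the order asked, and still so for the second after the job is handed in, while the arm keeps its last pose, push and grip.
It also fails if it takes over 35 s, if anything falls off the work surface, if the arm or the gripper's body presses on something with over 40 N, if the wrist force passes 120 N, or if a joint passes its speed limit or range.

## Robot

A 6-joint arm with a two-finger parallel gripper is mounted at the origin on a cart in front of the work surface, level with it; the furniture and walls round the work are solid. World frame = base frame: x ahead of the robot, y to its left, z up, the work surface at z = 0. Lengths are in m, angles in rad, forces in N, time in s.
With the tool pointing down it reaches from about 0.3 to 0.875 m from the base axis. Payload 6.4 kg.
Tool frame: the origin (TCP) lies midway between the tips of the shut fingers; the grasp point (between the pads) lies 19 mm behind it (ctrl.pinch_z is the distance from the TCP to the grasp point, in m); z points along the fingers, y is the line along which they close (so a half turn about z gives the same grasp; the last joint's range is limited). The gripper opens to 85 mm and grips with 20 to 120 N. Pads are 22 mm wide; open, the fingers measure 114 mm over their backs; the gripper's body (76 mm by 85 mm) begins 54 mm behind the grasp point. The pads swing forward as they close: fully open they stand 13 mm farther back than shut.
Start: joints at [-1.421, 0.181, 1.607, -0, 1.354, -0.206], TCP at [0.2, -0.539, 0.231] pointing down, gripper open.
Joint ranges: [-2.99, 2.99], [-0.89, 2.07], [0.3, 2.58], [-1.14, 4.28], [0, 2.63], [-3.12, 3.12]. Speed limits (rad/s): [2.57, 2.57, 3.01, 3.14, 3.14, 3.14].

## Interface

Orientations are given as a unit quaternion [w, x, y, z].
In Python, from bench import ctrl gives the robot as it stands.
- The arm moves only by the tool apply_moves, never from a script. Its argument "moves" is a list of rows, each an object with "jaw": the opening, from 0 (shut) to 1 (fully open); "offset": the shift along the tool's x, y, z in mm, a list of three; "rot": the turn, a rotation vector about the tool's x, y, z in degrees, a list of three. In form: [{"jaw": jaw, "offset": [dx, dy, dz], "rot": [ax, ay, az]}, ...]. A call has exactly 5 rows; each row shifts and turns the commanded pose from where the row before left it, along the tool's axes as they then stand; what a row does not reach is not made up. A row lasts 1/8 s, in which the tool goes at most 62.5 mm and 10.7 degrees, less where a joint would pass 70% of its speed; a pose out of reach is approached as far as the arm can. A call is refused whole if a number of a shift passes 62.5 or a number of a turn 10.7, either way. A call with a gripper value outside its range is refused whole. The fingers move at their own pace and stop on an object; the grip force is fixed at half the most. Time passes only in rows, so rows that do not move let the fingers close, or fill a call up. It gives the time, the measured TCP pose, the force, the opening and the grip force at its end, in the units of the state.
- ctrl.get_obs(): the state, without advancing time (a new reading comes with each control period).
- ctrl.camera(name): name is "scene" or "top"; returns (picture, depth): 400x640x3 uint8, red, green, blue; 400x640 float32, m along the optical axis (not along the pixel's ray), 0 where there is no reading.
- ctrl.camera_params(name): a dict with "K" (3x3 intrinsics, pixels), "dist" ([k1, k2, p1, p2, k3] as OpenCV has them; the pictures are not rectified), "cam_to_world" (4x4, takes a point from camera to world coordinates). Camera axes: x right, y down, z forward; pixel columns grow to the right and rows downward; lengths in m; the calibration is good to about 2 mm. A picture is of the moment at which its call begins. camera_params takes no time and is no camera call.
- ctrl.hand_in(): hands the job in; it is judged then, once.
Trained networks look in the newest picture that a camera, given by its name, has taken for a name from the list of things; names that differ only in an ending like _2 or _b are one class to them, and where a whole thing is asked for, a point or a joint stands for the part that bears it (a point fixed in the world has none). Each returns a list of dicts, best first, with "score" (0 to 1); they miss things now and then, are a little off and sometimes report something else, mostly with a low value. They report only what shows in the picture. A call takes as long as a camera call.
- ctrl.outline_of(camera, target): "region" (400x640 bool, what is visible of it) and "position" ([column, row] in pixels, amid what is visible of it).
The state is a dict: "time_s": time; "q": joint angles; "dq": joint speeds; "joint_efforts": joint torques, N m; "eef_pos": TCP position; "eef_rot": TCP orientation; "wrist_force": force on the tool from outside, world axes, zero at the start; "torque": the same for the moment, N m; "opening": opening from 0.0 (shut) to 1.0 (fully open); "grasp_force": force on a finger pad.
Only numpy, scipy, OpenCV 4.12 (cv2) and the standard library are available. Lean on these libraries where they do the work, as an engineer would, in place of code of your own. Each camera call takes 0.05 s, during which the arm holds its last target. There are 200 camera calls.

## Working session

There is one attempt and no reset: what is moved stays moved. The work goes in short steps, Python scripts to look and compute and a tool call to move; the robot and the scene stay as the last step left them, time stands still between calls to the robot, and variables do not carry over. Pictures are saved under pics/ and viewed, at most 10 in all, crops included, and the job is handed in when it is done.

Besides the shell and the picture viewer there is one more tool, called after "Request:" as name(argument=value, ...), one argument or row to a line, values as JSON. apply_moves: Moves the arm, as the interface text tells. Its arguments: {"type":"object","properties":{"moves":{"type":"array"}},"required":["moves"]}

```bash
mkdir -p pics
cat > h.py <<'E'
import numpy as np, cv2
from bench import ctrl
def world(cam,px,depth=None,z=None):
    P=ctrl.camera_params(cam);K=np.array(P["K"]);T=np.array(P["cam_to_world"])
    u=cv2.undistortPoints(np.array(px,float).reshape(-1,1,2),K,np.array(P["dist"])).reshape(-1,2)
    r=np.c_[u,np.ones(len(u))]
    if depth is not None: p=r*np.array(depth).reshape(-1,1); return p@T[:3,:3].T+T[:3,3]
    d=r@T[:3,:3].T; s=(z-T[2,3])/d[:,2]; return T[:3,3]+d*s[:,None]
E
python3 - <<'E'
from h import *
for c in ("top","scene"):
    im,d=ctrl.camera(c); cv2.imwrite(f"pics/{c}0.png",im[:,:,::-1]); np.save(f"{c}_d.npy",d)
    for n in ["bolt_knob","lever_pad","lever_pin","flap_lip","box_unit","vial_3","beaker","bottle_white"]:
        for o in ctrl.outline_of(c,n)[:2]:
            m=o["region"]&(d>0); ys,xs=np.nonzero(m)
            if len(xs)==0: continue
            w=world(c,np.c_[xs,ys],d[m])
            zt=np.percentile(w[:,2],97); t=w[w[:,2]>zt-.008]
            print(c,n,round(o["score"],2),np.round(o["position"]),len(xs),"med",np.round(np.median(w,0),3),"top",np.round(np.median(t,0),3))
s=ctrl.get_obs(); print(s["eef_pos"],s["eef_rot"],s["time_s"])
E
```

```text
top bolt_knob 0.78 [324. 277.] 232 med [0.416 0.156 0.088] top [0.423 0.157 0.13 ]
top lever_pad 0.96 [401. 215.] 1669 med [ 0.544 -0.003  0.092] top [ 0.561 -0.102  0.118]
top lever_pin 0.69 [401. 208.] 1674 med [ 0.544 -0.002  0.091] top [ 0.56  -0.102  0.117]
top flap_lip 0.66 [311. 231.] 3098 med [0.51  0.179 0.077] top [0.51  0.179 0.077]
top box_unit 0.86 [324. 229.] 6834 med [0.515 0.147 0.075] top [0.431 0.154 0.089]
top vial_3 0.52 [445. 261.] 127 med [ 0.456 -0.092  0.053] top [ 0.456 -0.097  0.055]
top beaker 0.81 [316. 167.] 668 med [0.65  0.171 0.01 ] top [0.651 0.173 0.066]
top beaker 0.74 [373. 176.] 156 med [0.626 0.049 0.044] top [0.629 0.048 0.045]
top bottle_white 0.51 [370. 172.] 187 med [0.627 0.048 0.044] top [0.631 0.046 0.045]
scene bolt_knob 0.63 [399. 237.] 469 med [0.419 0.161 0.087] top [0.421 0.16  0.129]
scene lever_pad 0.78 [377. 183.] 823 med [0.542 0.004 0.088] top [ 0.557 -0.102  0.117]
scene lever_pin 0.62 [379. 181.] 846 med [ 0.542 -0.002  0.088] top [ 0.558 -0.103  0.117]
scene lever_pin 0.38 [418. 218.] 332 med [ 0.441 -0.016  0.013] top [ 0.442 -0.019  0.014]
scene flap_lip 0.66 [347. 235.] 2243 med [0.506 0.193 0.076] top [0.508 0.188 0.076]
scene flap_lip 0.19 [302. 224.] 874 med [0.637 0.179 0.044] top [0.644 0.166 0.064]
scene box_unit 0.82 [368. 251.] 6837 med [0.481 0.176 0.063] top [0.419 0.16  0.089]
scene vial_3 0.62 [428. 198.] 192 med [ 0.453 -0.091  0.034] top [ 0.453 -0.094  0.055]
scene beaker 0.72 [302. 223.] 840 med [0.638 0.18  0.044] top [0.643 0.165 0.063]
scene bottle_white 0.78 [335. 204.] 221 med [0.625 0.056 0.03 ] top [0.627 0.051 0.044]
scene bottle_white 0.36 [347. 235.] 2180 med [0.507 0.193 0.076] top [0.507 0.189 0.076]
[ 0.20030577 -0.53899634  0.23130487] [1.42330129e-05 9.84221854e-01 1.76938810e-01 7.56083903e-06] 0.9
```

View pics/top0.png

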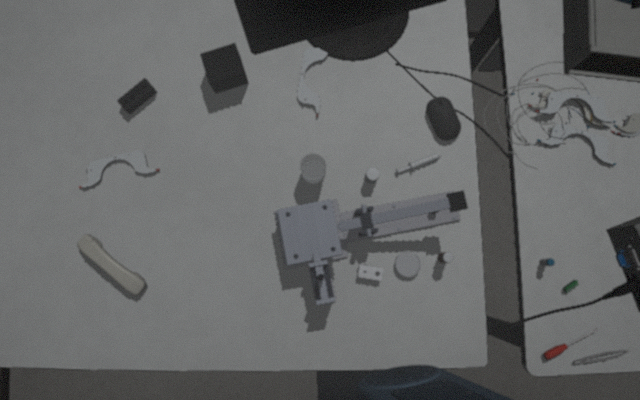

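View pics/scene0.png

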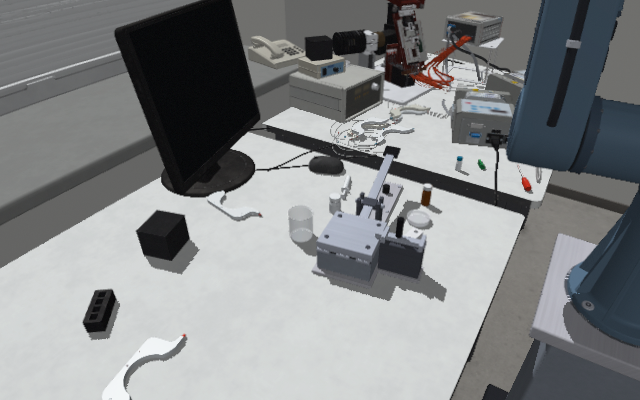

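Both pictures show the grey unit with its lever running toward the robot's right. In top, the pad is at about (456,201), the knob (322,277) and the flap (311,231). The vial is at (445,258), beside the lever. The unit's x axis points at about +10° in the world, and its origin is near (0.530, 0.068). Moving above the flap side of the knob with the fingers shut.

Request:
apply_moves(
  moves=[
    {"jaw": 0, "offset": [0, 0, 0], "rot": [0, 0, 10.3]},
    {"jaw": 0, "offset": [26, -46, 0], "rot": [0, 0, 0]},
    {"jaw": 0, "offset": [26, -46, 0], "rot": [0, 0, 0]},
    {"jaw": 0, "offset": [26, -46, 0], "rot": [0, 0, 0]},
    {"jaw": 0, "offset": [26, -46, 0], "rot": [0, 0, 0]},
  ],
)

```text
time_s: 1.52
eef_pos: [0.2708, -0.3381, 0.2314]
eef_rot: [0.0, 0.996, 0.088, 0.0]
wrist_force: [0.8, 0.9, -0.1]
opening: -0.002
grasp_force: 0.0
```

Request:
apply_moves(
  moves=[
    {"jaw": 0, "offset": [26, -46, 0], "rot": [0, 0, 0]},
    {"jaw": 0, "offset": [26, -46, 0], "rot": [0, 0, 0]},
    {"jaw": 0, "offset": [26, -46, 0], "rot": [0, 0, 0]},
    {"jaw": 0, "offset": [26, -46, 0], "rot": [0, 0, 0]},
    {"jaw": 0, "offset": [26, -46, 0], "rot": [0, 0, 0]},
  ],
)

```text
time_s: 2.15
eef_pos: [0.3586, -0.0889, 0.2317]
eef_rot: [0.0, 0.996, 0.088, 0.001]
wrist_force: [0.5, 0.2, -0.5]
opening: -0.001
grasp_force: 0.0
```

Run:
```python
from h import *
s=ctrl.get_obs(); print(s["eef_pos"],s["eef_rot"],s["time_s"])
D={c:np.load(c+"_d.npy") for c in("top","scene")}
for c in D:
    d=D[c]; ys,xs=np.nonzero(d>0); w=world(c,np.c_[xs,ys],d[d>0])
    def sel(lo,hi,cx,cy,r): return w[(w[:,2]>lo)&(w[:,2]<hi)&(np.hypot(w[:,0]-cx,w[:,1]-cy)<r)]
    for n,a in dict(knob=(.122,.14,.422,.158,.03),pad=(.108,.126,.562,-.105,.04),flap=(.07,.082,.51,.18,.075)).items():
        p=sel(*a); r=cv2.minAreaRect(p[:,:2].astype(np.float32)*1000); print(c,n,len(p),p.mean(0).round(4),np.round(r[0],1),np.round(r[1],1),round(r[2],1))
```

```text
[ 0.35860255 -0.08889299  0.23171602] [4.32336636e-04 9.96149850e-01 8.76635380e-02 6.26627251e-04] 2.15
top knob 34 [0.4224 0.1571 0.1306] [422.7 157.2] [ 9.2 10.9] 89.2
top pad 452 [ 0.5597 -0.0967  0.116 ] [559.1 -92.9] [36.3 54.2] 10.4
top flap 3152 [0.5094 0.178  0.0769] [501.2 176.4] [130.7 110.1] 10.2
scene knob 46 [0.421  0.1599 0.1278] [421.2 158.8] [11.8 11.7] 49.7
scene pad 197 [ 0.558  -0.0964  0.1154] [558.2 -95.2] [35.8 54.1] 10.5
scene flap 2075 [0.506  0.1851 0.0762] [501.1 177.6] [129.3 111.9] 10.1
```

Request:
apply_moves(
  moves=[
    {"jaw": 0, "offset": [27, -46, 0], "rot": [0, 0, 0]},
    {"jaw": 0, "offset": [27, -46, 0], "rot": [0, 0, 0]},
    {"jaw": 0, "offset": [27, -46, 0], "rot": [0, 0, 0]},
    {"jaw": 0, "offset": [27, -46, 0], "rot": [0, 0, 0]},
    {"jaw": 0, "offset": [26, -46, 0], "rot": [0, 0, 0]},
  ],
)

```text
time_s: 2.78
eef_pos: [0.4504, 0.1614, 0.2316]
eef_rot: [0.0, 0.996, 0.088, 0.001]
wrist_force: [0.9, -0.7, -0.2]
opening: -0.001
grasp_force: 0.0
```

Request:
apply_moves(
  moves=[
    {"jaw": 0, "offset": [0, 0, 0], "rot": [0, 0, 0]},
    {"jaw": 0, "offset": [0, 0, 25], "rot": [0, 0, 0]},
    {"jaw": 0, "offset": [0, 0, 25], "rot": [0, 0, 0]},
    {"jaw": 0, "offset": [0, 0, 25], "rot": [0, 0, 0]},
    {"jaw": 0, "offset": [0, 0, 0], "rot": [0, 0, 0]},
  ],
)

```text
time_s: 3.4
eef_pos: [0.4481, 0.1586, 0.1546]
eef_rot: [0.0, 0.996, 0.087, -0.002]
wrist_force: [0.6, -0.5, 0.4]
opening: -0.001
grasp_force: 0.0
```

Run:
```python
from h import *
s=ctrl.get_obs(); print(s["eef_pos"],s["eef_rot"],s["time_s"])
im,d=ctrl.camera("scene"); cv2.imwrite("pics/s1.png",cv2.resize(im[150:300,280:480,::-1],None,fx=4,fy=4))
```

```text
[0.44812239 0.15860318 0.15462617] [ 1.15826526e-04  9.96163705e-01  8.74812728e-02 -2.21034503e-03] 3.4
```

View pics/s1.png

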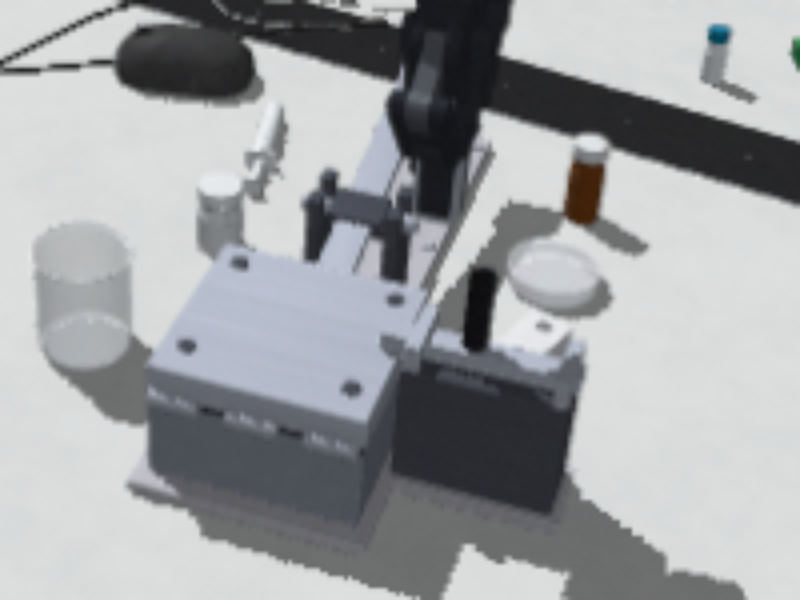

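The crop shows the shut fingertips at about (435,215), still high. The upright knob is at (480,300), and the strap and flap edge where I'll lower are free. I'll shift 4 mm, lower to z≈0.104, then push slowly in -x.

Request:
apply_moves(
  moves=[
    {"jaw": 0, "offset": [0, -4, 15], "rot": [0, 0, 0]},
    {"jaw": 0, "offset": [0, 0, 20], "rot": [0, 0, 0]},
    {"jaw": 0, "offset": [0, 0, 15], "rot": [0, 0, 0]},
    {"jaw": 0, "offset": [0, 0, 0], "rot": [0, 0, 0]},
    {"jaw": 0, "offset": [-6, 0, 0], "rot": [0, 0, 0]},
  ],
)

```text
time_s: 4.08
eef_pos: [0.4438, 0.1624, 0.1068]
eef_rot: [-0.0, 0.996, 0.088, 0.001]
wrist_force: [0.2, -0.1, 0.1]
opening: -0.002
grasp_force: 0.0
```

Request:
apply_moves(
  moves=[
    {"jaw": 0, "offset": [-6, 0, 0], "rot": [0, 0, 0]},
    {"jaw": 0, "offset": [-7, 0, 0], "rot": [0, 0, 0]},
    {"jaw": 0, "offset": [-7, 0, 0], "rot": [0, 0, 0]},
    {"jaw": 0, "offset": [-7, 0, 0], "rot": [0, 0, 0]},
    {"jaw": 0, "offset": [0, 0, 0], "rot": [0, 0, 0]},
  ],
)

```text
time_s: 4.7
eef_pos: [0.4158, 0.1576, 0.1062]
eef_rot: [0.0, 0.996, 0.088, -0.0]
wrist_force: [-0.2, 0.1, 0.3]
opening: -0.001
grasp_force: 0.0
```

Request:
apply_moves(
  moves=[
    {"jaw": 0, "offset": [-4, 0, 0], "rot": [0, 0, 0]},
    {"jaw": 0, "offset": [-3, 0, 0], "rot": [0, 0, 0]},
    {"jaw": 0, "offset": [-3, 0, 0], "rot": [0, 0, 0]},
    {"jaw": 0, "offset": [0, 0, 0], "rot": [0, 0, 0]},
    {"jaw": 0, "offset": [0, 0, 0], "rot": [0, 0, 0]},
  ],
)

```text
time_s: 5.32
eef_pos: [0.4133, 0.157, 0.1079]
eef_rot: [-0.001, 0.996, 0.087, 0.008]
wrist_force: [22.4, 7.3, -14.7]
opening: -0.004
grasp_force: 11.5
```

Run:
```python
from h import *
s=ctrl.get_obs(); print(s["eef_pos"],s["wrist_force"],s["time_s"])
im,d=ctrl.camera("scene"); cv2.imwrite("pics/s2.png",cv2.resize(im[150:300,280:480,::-1],None,fx=4,fy=4))
```

```text
[0.41329675 0.15698517 0.10793403] [ 22.41763096   7.29657888 -14.66950626] 5.325
```

View pics/s2.png

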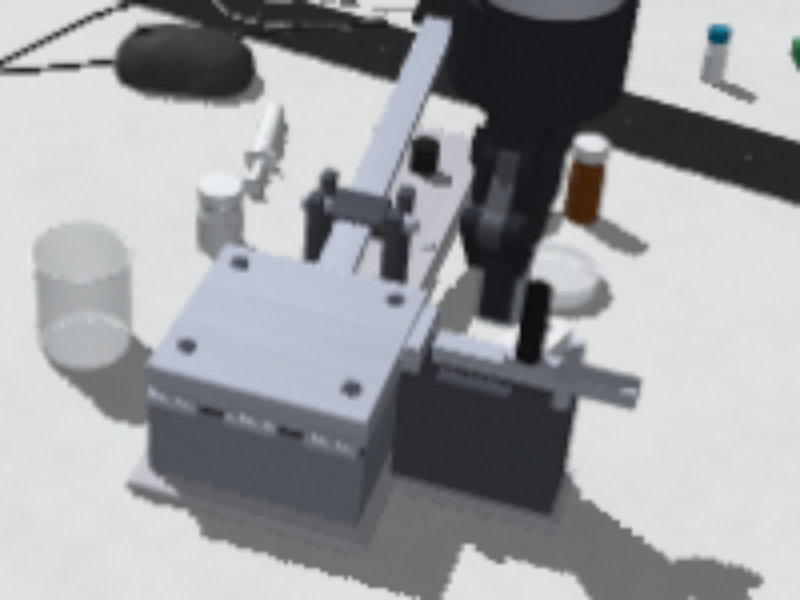

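The crop shows the bolt shifted back: its tail sticks out at (620,385), the tongue is clear of the flap, and the knob is at (535,320) with the fingertip against it. I'll measure the travel to check it is fully back.

Run:
```python
from h import *
for c in("scene","top"):
    im,d=ctrl.camera(c); ys,xs=np.nonzero(d>0); w=world(c,np.c_[xs,ys],d[d>0])
    ux=np.array([.984,.177]);uy=np.array([-.177,.984]); r=w[:,:2]-[.422,.158]; a=r@ux;b=r@uy
    m=(a<-17)&(a>-45)&(abs(b)<12)&(w[:,2]>.1)&(w[:,2]<.136)
    print(c,m.sum(),np.percentile(a[m],[1,10,50,90,99]).round(4) if m.any() else"",np.percentile(b[m],[1,50,99]).round(4) if m.any() else"",w[m,2].max() if m.any() else "")
    d0=np.load(c+"_d.npy");ys,xs=np.nonzero(d0>0); w=world(c,np.c_[xs,ys],d0[d0>0]); r=w[:,:2]-[.422,.158]; a=r@ux;b=r@uy
    m=(abs(a)<15)&(abs(b)<12)&(w[:,2]>.1)&(w[:,2]<.136)
    print(c,m.sum(),np.percentile(a[m],[1,10,50,90,99]).round(4))
```

```text
scene 0   
scene 22459 [-0.6208 -0.1219  0.7757  1.1299  1.2512]
top 0   
top 5832 [-0.0298  0.0956  0.3934  0.4919  0.5028]
```

Run:
```python
from h import *
ux=np.array([.984,.177]);uy=np.array([-.177,.984])
for c in("scene","top"):
    im,d=ctrl.camera(c)
    for n,D,lo,hi in(("now",d,-.045,-.0195),("start",np.load(c+"_d.npy"),-.015,.015)):
        ys,xs=np.nonzero(D>0); w=world(c,np.c_[xs,ys],D[D>0]); r=w[:,:2]-[.422,.158]; a=r@ux;b=r@uy
        m=(a>lo)&(a<hi)&(abs(b)<.012)&(w[:,2]>.1)&(w[:,2]<.136)
        if m.any(): print(c,n,m.sum(),np.percentile(a[m],[1,10,50,90,99]).round(4),np.percentile(b[m],[1,50,99]).round(4),w[m,2].max().round(3))
```

```text
scene now 124 [-0.0329 -0.0318 -0.0266 -0.0208 -0.0197] [-0.0049  0.004   0.0075] 0.134
scene start 112 [-0.0067 -0.0058 -0.0011  0.0042  0.0059] [-0.0045  0.0034  0.0072] 0.132
top start 36 [-0.0052 -0.0041  0.0004  0.0051  0.0061] [-0.006  -0.001   0.0041] 0.134
```

Run:
```python
from h import *
ux=np.array([.984,.177]);uy=np.array([-.177,.984])
s=ctrl.get_obs(); print(s["q"],s["joint_efforts"],s["torque"])
for c in("scene","top"):
    im,d=ctrl.camera(c)
    if c=="scene": cv2.imwrite("pics/s3.png",cv2.resize(im[205:265,370:450,::-1],None,fx=10,fy=10,interpolation=cv2.INTER_CUBIC))
    for n,D in(("now",d),("start",np.load(c+"_d.npy"))):
        ys,xs=np.nonzero(D>0); w=world(c,np.c_[xs,ys],D[D>0]); r=w[:,:2]-[.422,.158]; a=r@ux;b=r@uy
        for lo,hi in((.075,.084),(.084,.096)):
            m=(a>-.12)&(a<.05)&(abs(b)<.012)&(w[:,2]>lo)&(w[:,2]<hi)
            if m.any(): print(c,n,lo,m.sum(),"hist5mm",np.histogram(a[m],np.arange(-.12,.051,.005))[0])
```

```text
[0.09191695 0.02950008 2.04838894 0.00216147 1.04861635 1.4869127 ] [ 7.04154409e-01 -3.29849410e+01 -2.12047720e+01 -1.29093479e+00
  7.00890809e+00 -4.50890817e-03] [ 1.1504632  -3.68306621  0.01344517]
scene now 0.075 260 hist5mm [ 0  0  0  0  0  0  0  0  5  7  6  4  8  8  0  5 12 12 11 14 14 11 11 14
 11 12 12 10 15  0  4 20 20 14]
scene now 0.084 350 hist5mm [ 0  0  0  0  0  0  0  0 13 16 17 19 16 21 21 16 17 19 15 15 14 13 15 13
 13 18 15 10 15 19  0  0  0  0]
scene start 0.075 210 hist5mm [ 0  0  0  0  0  0  0  0  0  0  0  0  0  8  0  4 11 14 13 10 16 11 14 10
 10 15 11 13  6  0  6 13 11 14]
scene start 0.084 317 hist5mm [ 0  0  0  0  0  0  0  0  0  0  0  0  0 17 23 18 15 18 16 18 13 13 16 16
 13 12 16 15 22 18 12 14 12  0]
top now 0.075 85 hist5mm [ 0  0  0  0  0  0  0  0  0  0  0  0  0  0  0  0  0  0  0  0  0  0  0  0
  0  0  0  0  0  0  4 26 29 26]
top start 0.075 210 hist5mm [ 0  0  0  0  0  0  0  0  0  0  0  0  0  0  0  7 16 12 14 13  9 14 11 12
  9 12 12 11  5  0  4 13 12 24]
top start 0.084 380 hist5mm [ 0  0  0  0  0  0  0  0  0  0  0  0  0 15 35 27 20 20 19 19 18 20 16  3
  6 16 18 18 27 28 18 18 18  1]
```

View pics/s3.png

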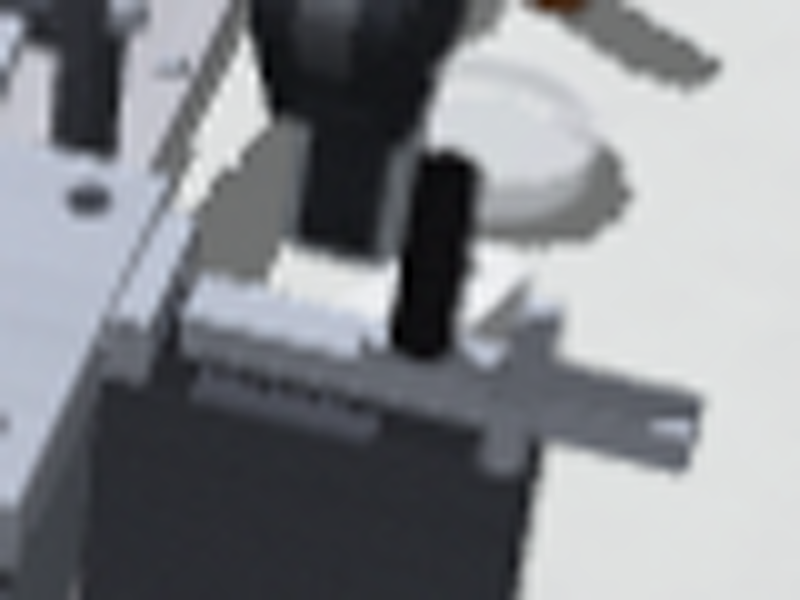

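The crop shows the finger touching the knob (~(405,230)), and the bolt tail out to (700,430). Travel from the start is about 26 mm, but the tongue overlapped the flap by only about 11–12 mm at the start, so this is probably the end stop. A slightly firmer push will check that.

Request:
apply_moves(
  moves=[
    {"jaw": 0, "offset": [-2, 0, 2], "rot": [0, 0, 0]},
    {"jaw": 0, "offset": [-2, 0, 2], "rot": [0, 0, 0]},
    {"jaw": 0, "offset": [0, 0, 0], "rot": [0, 0, 0]},
    {"jaw": 0, "offset": [0, 0, 0], "rot": [0, 0, 0]},
    {"jaw": 0, "offset": [0, 0, 0], "rot": [0, 0, 0]},
  ],
)

```text
time_s: 6.3
eef_pos: [0.4133, 0.157, 0.1074]
eef_rot: [-0.001, 0.996, 0.087, 0.012]
wrist_force: [22.4, 8.7, 5.6]
opening: -0.0
grasp_force: 12.0
```

The position did not change under the firmer push, so the bolt is against its stop. Backing off, then rising.

Request:
apply_moves(
  moves=[
    {"jaw": 0, "offset": [15, 0, 0], "rot": [0, 0, 0]},
    {"jaw": 0, "offset": [10, 0, 0], "rot": [0, 0, 0]},
    {"jaw": 0, "offset": [0, 0, -30], "rot": [0, 0, 0]},
    {"jaw": 0, "offset": [0, 0, -40], "rot": [0, 0, 0]},
    {"jaw": 0, "offset": [0, 0, 0], "rot": [0, 0, 0]},
  ],
)

```text
time_s: 6.92
eef_pos: [0.429, 0.1598, 0.1744]
eef_rot: [0.0, 0.996, 0.088, 0.002]
wrist_force: [0.9, 0.4, 0.3]
opening: -0.001
grasp_force: 0.0
```

Run:
```python
from h import *
ux=np.array([.984,.177]);uy=np.array([-.177,.984])
s=ctrl.get_obs(); p=s["eef_pos"]; print(p,s["eef_rot"],s["wrist_force"])
for c in("scene","top"):
    im,d=ctrl.camera(c)
    ys,xs=np.nonzero(d>0); w=world(c,np.c_[xs,ys],d[d>0]); r=w[:,:2]-[.422,.158]; a=r@ux;b=r@uy
    m=(a>-.05)&(a<.0)&(abs(b)<.012)&(w[:,2]>.1)&(w[:,2]<.136)
    if m.any(): print(c,m.sum(),np.percentile(a[m],[1,10,50,90,99]).round(4))
    r=w[:,:2]-[.53,.067]; a=r@ux;b=r@uy
    m=(abs(a)<.017)&(b<-.1)&(b>-.22)&(w[:,2]>.09)&(w[:,2]<.13)
    if m.any(): print(c,"pad",m.sum(),a[m].mean().round(4),[(round(x,3),w[m&(abs(b-x)<.004),2].mean().round(4)) for x in np.arange(-.196,-.1,.008)],b[m].min().round(4))
```

```text
[0.42900327 0.15976382 0.17441997] [1.00262550e-05 9.96123574e-01 8.79454230e-02 1.85134426e-03] [0.94272531 0.38305888 0.30650064]
scene 109 [-0.0328 -0.0317 -0.0271 -0.022  -0.0205]
scene pad 206 0.0025 [(np.float64(-0.196), np.float64(nan)), (np.float64(-0.188), np.float64(0.1209)), (np.float64(-0.18), np.float64(0.1196)), (np.float64(-0.172), np.float64(0.1179)), (np.float64(-0.164), np.float64(0.1151)), (np.float64(-0.156), np.float64(0.1126)), (np.float64(-0.148), np.float64(0.1112)), (np.float64(-0.14), np.float64(0.109)), (np.float64(-0.132), np.float64(0.107)), (np.float64(-0.124), np.float64(0.1053)), (np.float64(-0.116), np.float64(0.1032)), (np.float64(-0.108), np.float64(0.1002))] -0.1888
top pad 647 0.0001 [(np.float64(-0.196), np.float64(nan)), (np.float64(-0.188), np.float64(0.121)), (np.float64(-0.18), np.float64(0.1195)), (np.float64(-0.172), np.float64(0.1173)), (np.float64(-0.164), np.float64(0.1156)), (np.float64(-0.156), np.float64(0.114)), (np.float64(-0.148), np.float64(0.1114)), (np.float64(-0.14), np.float64(0.1096)), (np.float64(-0.132), np.float64(0.1074)), (np.float64(-0.124), np.float64(0.1052)), (np.float64(-0.116), np.float64(0.1034)), (np.float64(-0.108), np.float64(0.1015))] -0.19<stdin>:11: RuntimeWarning: Mean of empty slice.
  ret = ret.dtype.type(ret / rcount)
```

The bolt stayed back after release. The pad centre is at about (0.560, -0.103, 0.117). Moving above it.

Request:
apply_moves(
  moves=[
    {"jaw": 0, "offset": [12, 40, 0], "rot": [0, 0, 0]},
    {"jaw": 0, "offset": [14, 48, 0], "rot": [0, 0, 0]},
    {"jaw": 0, "offset": [14, 48, 0], "rot": [0, 0, 0]},
    {"jaw": 0, "offset": [14, 48, 0], "rot": [0, 0, 0]},
    {"jaw": 0, "offset": [14, 48, 0], "rot": [0, 0, 0]},
  ],
)

```text
time_s: 7.65
eef_pos: [0.5342, -0.058, 0.17]
eef_rot: [-0.001, 0.996, 0.088, -0.002]
wrist_force: [-0.0, 1.2, 0.7]
opening: 0.001
grasp_force: 0.0
```

Request:
apply_moves(
  moves=[
    {"jaw": 0, "offset": [15, 49, 0], "rot": [0, 0, 0]},
    {"jaw": 0, "offset": [0, 0, 0], "rot": [0, 0, 0]},
    {"jaw": 0, "offset": [0, 0, 15], "rot": [0, 0, 0]},
    {"jaw": 0, "offset": [0, 0, 15], "rot": [0, 0, 0]},
    {"jaw": 0, "offset": [0, 0, 0], "rot": [0, 0, 0]},
  ],
)

```text
time_s: 8.28
eef_pos: [0.5565, -0.1008, 0.1397]
eef_rot: [-0.001, 0.996, 0.089, -0.002]
wrist_force: [0.2, -0.0, -0.4]
opening: 0.001
grasp_force: 0.0
```

Request:
apply_moves(
  moves=[
    {"jaw": 0, "offset": [3, 3, 8], "rot": [0, 0, 0]},
    {"jaw": 0, "offset": [0, 0, 8], "rot": [0, 0, 0]},
    {"jaw": 0, "offset": [0, 2, 8], "rot": [0, 0, 0]},
    {"jaw": 0, "offset": [0, 2, 8], "rot": [0, 0, 0]},
    {"jaw": 0, "offset": [0, 1, 8], "rot": [0, 0, 0]},
  ],
)

```text
time_s: 8.9
eef_pos: [0.5632, -0.1105, 0.1022]
eef_rot: [0.0, 0.996, 0.088, 0.0]
wrist_force: [0.2, -1.7, 2.9]
opening: 0.002
grasp_force: 1.2
```

Request:
apply_moves(
  moves=[
    {"jaw": 0, "offset": [0, 1, 10], "rot": [0, 0, 0]},
    {"jaw": 0, "offset": [0, 0, 10], "rot": [0, 0, 0]},
    {"jaw": 0, "offset": [0, 0, 10], "rot": [0, 0, 0]},
    {"jaw": 0, "offset": [0, 0, 10], "rot": [0, 0, 0]},
    {"jaw": 0, "offset": [0, 0, 0], "rot": [0, 0, 0]},
  ],
)

```text
time_s: 9.52
eef_pos: [0.5622, -0.1104, 0.0611]
eef_rot: [-0.001, 0.996, 0.088, -0.001]
wrist_force: [0.7, -1.6, 1.4]
opening: -0.003
grasp_force: 0.7
```

Request:
apply_moves(
  moves=[
    {"jaw": 0, "offset": [0, -1, 8], "rot": [0, 0, 0]},
    {"jaw": 0, "offset": [0, -1, 8], "rot": [0, 0, 0]},
    {"jaw": 0, "offset": [0, -1, 8], "rot": [0, 0, 0]},
    {"jaw": 0, "offset": [0, 0, 6], "rot": [0, 0, 0]},
    {"jaw": 0, "offset": [0, 0, 2], "rot": [0, 0, 0]},
  ],
)

```text
time_s: 10.15
eef_pos: [0.5624, -0.1072, 0.0327]
eef_rot: [-0.001, 0.996, 0.088, -0.001]
wrist_force: [-14.0, 6.7, 38.9]
opening: 0.001
grasp_force: 17.8
```

Run:
```python
from h import *
im,d=ctrl.camera("scene"); cv2.imwrite("pics/s4.png",cv2.resize(im[150:300,280:480,::-1],None,fx=4,fy=4))
```

```text
(no output)
```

View pics/s4.png

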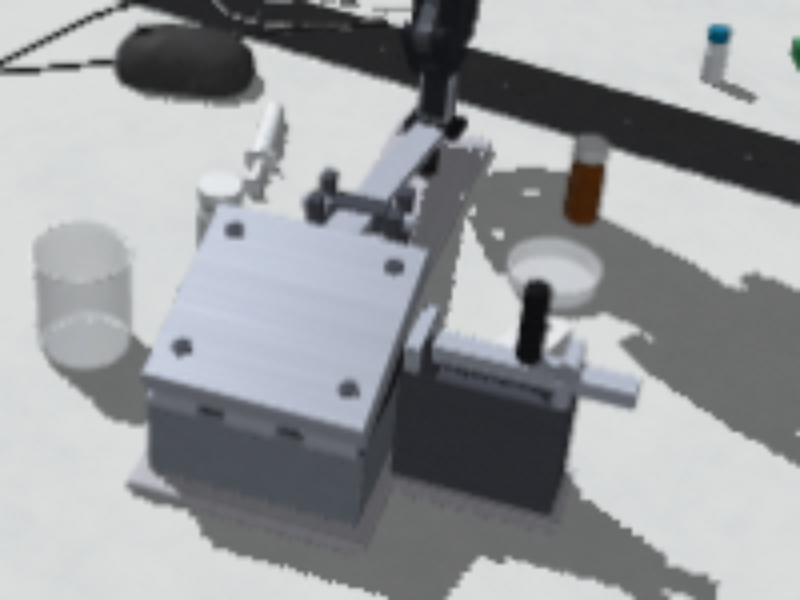

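The crop shows the front edge of the flap raised (~(310,225)), the lever level near its stop with the fingers on the pad (435,110), the bolt back and the bystanders in place. The force is about 39 N, so I'll ease off slightly while keeping the lever on its stop.

Request:
apply_moves(
  moves=[
    {"jaw": 0, "offset": [0, 0, -1], "rot": [0, 0, 0]},
    {"jaw": 0, "offset": [0, 0, -1], "rot": [0, 0, 0]},
    {"jaw": 0, "offset": [0, 0, 0], "rot": [0, 0, 0]},
    {"jaw": 0, "offset": [0, 0, 0], "rot": [0, 0, 0]},
    {"jaw": 0, "offset": [0, 0, 0], "rot": [0, 0, 0]},
  ],
)

```text
time_s: 10.82
eef_pos: [0.5623, -0.1072, 0.0334]
eef_rot: [-0.001, 0.996, 0.088, -0.0]
wrist_force: [-5.5, 2.3, 15.2]
opening: -0.0
grasp_force: 7.2
```

Request:
apply_moves(
  moves=[
    {"jaw": 0, "offset": [0, 0, 1], "rot": [0, 0, 0]},
    {"jaw": 0, "offset": [0, 0, 0], "rot": [0, 0, 0]},
    {"jaw": 0, "offset": [0, 0, 0], "rot": [0, 0, 0]},
    {"jaw": 0, "offset": [0, 0, 0], "rot": [0, 0, 0]},
    {"jaw": 0, "offset": [0, 0, 0], "rot": [0, 0, 0]},
  ],
)

```text
time_s: 11.45
eef_pos: [0.5624, -0.1072, 0.0331]
eef_rot: [-0.001, 0.996, 0.088, -0.0]
wrist_force: [-8.4, 4.1, 21.4]
opening: -0.003
grasp_force: 10.1
```

Run:
```python
from h import *
ux=np.array([.984,.177]);uy=np.array([-.177,.984])
for c in("scene","top"):
    im,d=ctrl.camera(c); ys,xs=np.nonzero(d>0); w=world(c,np.c_[xs,ys],d[d>0]); r=w[:,:2]-[.53,.067]; a=r@ux;b=r@uy
    m=(abs(a)<.035)&(b>.07)&(b<.155)&(w[:,2]>.07)&(w[:,2]<.13)
    print(c,m.sum(),"flap angle",-np.arctan(np.polyfit(b[m],w[m,2],1)[0]).round(3))
    r=w[:,:2]-[.422,.158]; a=r@ux;b=r@uy
    m=(a>-.05)&(a<.0)&(abs(b)<.012)&(w[:,2]>.1)&(w[:,2]<.136)
    print("knob",m.sum(),a[m].mean().round(4))
print(ctrl.get_obs()["wrist_force"])
```

```text
scene 1326 flap angle 0.32
knob 109 -0.027
top 1589 flap angle 0.316
knob 43 -0.0253
[-7.73962809  4.40865742 22.373571  ]
```

```bash
python3 -c "
from bench import ctrl
print(ctrl.hand_in())"
```

```text
the job is handed in; nothing more can be done
None
```

The job is handed in: the bolt is pushed back to a hard stop and the lever is held down on its rubber stop at about 22 N, with the flap open about 0.32 rad; the bolt's measured travel was about 26 mm rather than 30 mm, though it did not move under a firmer push.

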